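# Switch off the warming tray and lift the roll with tongs

### The job

Turn the warming tray's knob to off (the pointer at the round dot), and only then pick up the kitchen tongs, close them on the small tall bread roll and lift it off the tray. Finish while still holding it: the roll held still in the tongs about 10 cm clear of the tray, touched by nothing but the tongs. Leave the flat arepa and everything else on the counter where they are.

Things in the scene. Friction and masses are not known exactly. Their poses are not given: they have to be found in the camera images.
- knob (a joint): The warming tray's selector knob, rad: 0 = off (pointer at the round dot); grows as it turns clockwise seen from above. Five detents 0.5 rad apart, at -0.5, 0, 0.5, 1.0 and 1.5, with stops just past the outer two. Let go, it clicks into the nearest detent; about 0.06 N m to turn. It starts at 1.0 or 1.5.
- knob_grip (a point): Point on the knob's upright axis, 23 mm above the tray's top. Grip bar: 36 mm long, 12 mm wide, its top 11 mm above this point; under it a round skirt, 42 mm across, reaches 8 mm above the tray. The point turns with the knob: x runs along the bar, z up; the pointer end (white line on top) is the -x end.
- off_mark (a point): The round white dot (8 mm) on the tray's black panel that marks off, 30 mm from the knob's axis; the four other positions are marked with short white bars on the same circle. The axes are the tray's own.
- plate_center (a point): Centre of the top of the warming tray's hot plate, a flat dark steel plate 216 (x) by 222 (y) mm, 45 mm above the counter. The tray (240 by 320 by 45 mm, fixed to the counter) is longer along its y; the knob's panel is at its -y end. Axes are the tray's: x away from the robot, z up.
- tongs_grip (a point): Midway between the two black grips of the tongs, half-way up (14 mm over the counter as they lie on their side, arms sprung open sideways). x points to the tips, y across the arms, z up. Grips: 90 mm long, centred here, 28 mm high; over their outsides 53 mm wide when open, 34 mm when the tips are 45 mm apart. Hinge 110 mm behind; whole tongs from 140 mm behind to 106 mm ahead.
- tongs_tips (a point): Point midway between the flat tips of the tongs, half-way up, 83 mm ahead of tongs_grip. The tips are 46 mm long, 28 mm high and 77 mm apart inside when open.
- tongs: The steel tongs as a whole, about 80 g, balanced near tongs_grip; origin under tongs_grip at the lower edge, same axes. Pressing the grips together closes the tips: each 1 mm off the width at the grips takes about 1.7 mm off the gap at the tips. The spring pushes each grip outwards with 9 to 11 N, so half-pressed tongs stay in the gripper.
- roll_center (a point): Centre (half-way up) of the small bread roll on the hot plate: round, 45 mm across with upright sides, 38 mm tall, about 45 g, firm.
- roll: The same roll; origin at the centre of its underside.
- arepa_center (a point): Centre of the flat round corn cake (arepa) lying on the far half of the hot plate, 72 mm across and 14 mm thick; it stays there.
- seal: Bystander: pale silicone sealing ring, 80 mm across, 10 mm high, lying on the counter; origin at its underside.
- wrench: Bystander: steel socket wrench about 200 mm long, 24 mm high, lying between the robot and the tray; origin at its underside.
- funnel: Bystander: orange funnel standing mouth down, 110 mm across, 105 mm tall, to the right of the tray.
- jar: Bystander: glass blender jar upside down, 124 mm across, 188 mm tall, beyond the tongs on the left.
- mug: Bystander: white mug, 80 mm across, 90 mm tall, near right.
Things that resemble listed ones, but are neither listed nor needed, are in the scene too. Of the things like the roll, leave any that is black; of the rest the larger one is meant.

How it is judged (in metres and radians):
On the way, in this order (a step that is already met when the one before it is completed fails the run):
1. the knob rests at off (value of joint knob between -0.15 and 0.15 rad), for 0.3 s.
2. the tongs are picked up off the counter (all of step 1 and height (world z) of tongs_grip above 0.035 m and contact force between the fingers and tongs above 1 N), for 0.2 s.
3. the roll is lifted off the tray in the tongs (all of step 1 and height (world z) of roll_center above 0.134 m and contact force between tongs and roll above 0.5 N), for 0.2 s.
At the end, for the whole second after the job is handed in: Knob at off (within 0.15 rad); roll between the tongs' tips (centre within 40 mm of their middle), at least 70 mm higher than it lay, still, touched by the tongs and not by the robot; the gripper holds the tongs; arepa and bystanders within 30 mm of where they were (all of step 3 and contact force between the fingers and tongs above 1 N and contact force between each of the arm, the fingers and roll below 0.1 N and distance between roll_center and tongs_tips below 0.04 m and linear speed of roll below 0.04 m/s and distance of each of arepa_center, seal, wrench, funnel, jar, mug from where it was at the start of the episode below 0.03 m); the arm keeps its last pose, push and grip.
It fails at once if the robot's hand touches the roll (contact force between any of the fingers, the arm and roll above 1 N).
It fails at once if the arepa is pushed or lifted away (distance of arepa_center from where it was at the start of the episode above 0.03 m).
It fails at once if a bystander is disturbed (distance of any of seal, wrench, funnel, jar, mug from where it was at the start of the episode above 0.03 m).
It also fails if it takes over 54 s, if anything falls off the work surface, if the arm or the gripper's body presses on something with over 40 N, if the wrist force passes 120 N, or if a joint passes its speed limit or range.

### The arm

A 6-joint arm with a two-finger parallel gripper is mounted at the origin on the work surface. World frame = base frame: x ahead of the robot, y to its left, z up, the work surface at z = 0. Lengths are in mm, angles in degrees, forces in N, time in s.
With the tool pointing down it reaches from about 300 to 850 mm from the base axis. Payload 4.2 kg.
Tool frame: the origin (TCP) lies on the centre line of the jaws, within the pads' length; the fingertips stand 11 mm ahead of it and the grasp point (between the pads) lies 8 mm behind it; z points along the fingers, y is the line along which they close (so a half turn about z gives the same grasp; the last joint's range is limited). The gripper opens to 91 mm and grips with 3 to 60 N. Pads are 32 mm wide; open, the fingers measure 118 mm over their backs; the gripper's body (76 mm by 178 mm) begins 60 mm behind the grasp point.
Start: joints at [73.109, 18.312, 89.639, -0, 72.044, -1.146], TCP at [156.03, 553.441, 224.976] pointing down, gripper open.
Joint ranges: [-177.97, 177.97], [-48.28, 115.42], [12.27, 149.76], [-77.06, 257.06], [2.81, 150.46], [-146.56, 146.56]. Speed limits (degrees/s): [147.25, 147.25, 180, 180, 180, 180].

### API

Orientations are given as [roll, pitch, yaw] about the fixed x, y, z axes, in that order (R = Rz(yaw) Ry(pitch) Rx(roll)).
In Python, from workcell import env, grab_frame, camera_model, models gives the robot as it stands.
- The arm moves only by the shell command python3 -m crank 'ROWS' [FORCE]. ROWS is text: rows parted by semicolons, each of 7 numbers parted by spaces: the closure, from -1 (fully open) to 1 (shut), so that 0 is half open, then the shift along the tool's x, y, z in mm, then the turn, a rotation vector about the tool's x, y, z in degrees. A call has 1 to 10 rows; each row shifts and turns the commanded pose from where the row before left it, along the tool's axes as they then stand; what a row does not reach is not made up. A row lasts 1/8 s, in which the tool goes at most 62.5 mm and 10.7 degrees, less where a joint would pass 70% of its speed; a pose out of reach is approached as far as the arm can. A call is refused whole if a number of a shift passes 62.5 or a number of a turn 10.7, either way. A call with a gripper value outside its range is refused whole. The fingers move at their own pace and stop on an object; FORCE is the grip in N (left out, the last holds). Time passes only in rows, so rows that do not move let the fingers close. It gives the time, the measured TCP pose, the force, the opening and the grip force at its end, in the units of the state.
- env.state(): the state, without advancing time (a new reading comes with each control period).
- grab_frame(name): name is "scene" or "side" or "wrist"; returns the picture (420x560x3 uint8, blue, green, red); there is no depth.
- camera_model(name): a dict with "K" (3x3 intrinsics, pixels), "R" (3x3) and "t" (3): a world point X has camera coordinates R X + t; the wrist camera has in their place "mount" (4x4, takes a point from camera to tool coordinates, whose origin is the TCP and whose axes are the flange's). Camera axes: x right, y down, z forward; pixel columns grow to the right and rows downward; lengths in mm; the calibration is good to about 2 mm. The wrist camera is an equidistant fisheye: a pixel r from the principal point sees the ray r / f radians off the axis. A picture is of the moment at which its call begins: read the wrist's pose just before it. camera_model takes no time and is no camera call.
- env.job_done(): hands the job in; it is judged then, once.
Trained networks look in the newest picture that a camera, given by its name, has taken for a name from the list of things; names that differ only in an ending like _2 or _b are one class to them, and where a whole thing is asked for, a point or a joint stands for the part that bears it (a point fixed in the world has none). Each returns a list of dicts, best first, with "p" (0 to 1); they miss things now and then, are a little off and sometimes report something else, mostly with a low value. They report only what shows in the picture. A call takes as long as a camera call. They do not tell look-alikes from the thing itself.
- models.search_frame(name, camera): "point" ([x, y, z] in mm, in world coordinates, good to about 4 mm: the middle of the surface that is visible of it).
The state is a dict: "time_s": time; "qpos": joint angles; "qvel": joint speeds; "effort": joint torques, N m; "ee_pos": TCP position; "ee_rot": TCP orientation; "force": force on the tool from outside, world axes, zero at the start; "torque": the same for the moment, N m; "gripper_width": finger opening in mm; "gripper_force": force on a finger pad.
Only numpy, scipy, OpenCV 4.12 (cv2) and the standard library are available. Lean on these libraries where they do the work, as an engineer would, in place of code of your own. Each camera call takes 0.05 s, during which the arm holds its last target. There are 200 camera calls.

## Working session

There is one attempt and no reset: what is moved stays moved. The work goes in short steps, Python scripts to look and compute and a shell command to move; the robot and the scene stay as the last step left them, time stands still between calls to the robot, and variables do not carry over. Pictures are saved under pics/ and viewed, at most 10 in all, crops included, and the job is handed in when it is done.

```bash
ls; mkdir -p pics
python3 - <<'E'
from workcell import env, grab_frame, camera_model, models
import cv2,numpy as np
s=env.state();print(s['time_s'],s['ee_pos'],s['ee_rot'],s['gripper_width'])
for c in ("scene","side"):
    cv2.imwrite(f"pics/{c}0.png",grab_frame(c))
for n in ("knob","roll","tongs","tongs_grip","tongs_tips","arepa_center","off_mark","plate_center","knob_grip"):
    try:
        for d in models.search_frame(n,"scene")[:4]: print(n,np.round(d["point"]),round(d["p"],2))
    except Exception as e: print(n,e)
E
```

```text
pics
0.0 [155.85389018 552.95522957 224.11894476] [-1.79896489e+02 -2.44761077e-03  1.64257370e+02] 91.1824623443529
knob [ 606. -158.   54.] 0.51
roll [620.  14.  74.] 0.65
roll [697.  40.  57.] 0.35
tongs [443. 356.  15.] 0.76
tongs_grip [447. 356.  18.] 0.82
tongs_tips [442. 356.  10.] 0.68
tongs_tips [ 607. -155.   55.] 0.6
tongs_tips [698.  47.  57.] 0.54
tongs_tips [ 498. -455.   34.] 0.41
arepa_center [693.  41.  58.] 0.95
arepa_center [448. 356.  16.] 0.53
off_mark [637. -73.  48.] 0.78
plate_center [636. -69.  49.] 0.83
knob_grip [ 607. -153.   50.] 0.47
```

View pics/scene0.png

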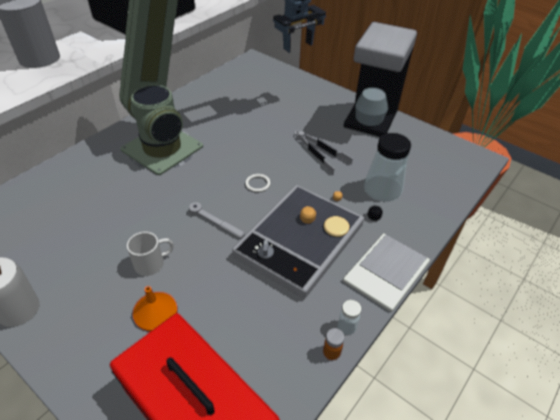

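View pics/side0.png

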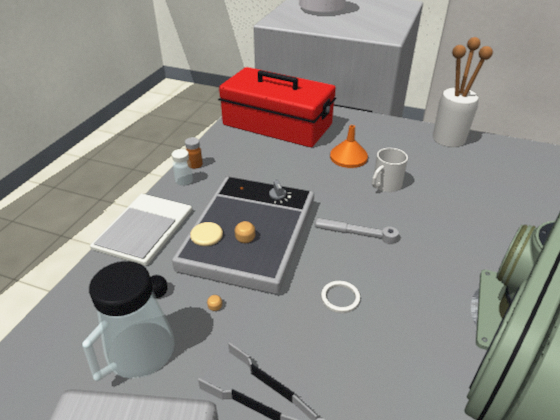

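```bash
cat > h.py <<'E'
from workcell import env, grab_frame, camera_model, models
import cv2,numpy as np
from scipy.spatial.transform import Rotation as Ro
def pose():
    s=env.state(); return np.array(s['ee_pos']),Ro.from_euler('xyz',s['ee_rot'],degrees=True).as_matrix()
def to(p,yaw=None,rpy=None):
    P,R=pose(); T=Ro.from_euler('xyz',rpy if rpy else [180,0,yaw],degrees=True).as_matrix()
    print("at",P.round(1),"shift",(R.T@(np.array(p)-P)).round(1),"turn",Ro.from_matrix(R.T@T).as_rotvec(degrees=True).round(1),"shift in target frame",(T.T@(np.array(p)-P)).round(1))
def ray(cam,u,v,pz=None):
    m=camera_model(cam); K=np.array(m["K"])
    a,b=(u-K[0,2])/K[0,0],(v-K[1,2])/K[1,1]
    if cam=="wrist":
        P,R=pz; M=np.array(m["mount"]); r=np.hypot(a,b)
        d=np.array([np.sin(r)*a/r,np.sin(r)*b/r,np.cos(r)]) if r>1e-9 else np.array([0,0,1.])
        return R@M[:3,3]+P, R@M[:3,:3]@d
    R,t=np.array(m["R"]),np.array(m["t"]); return -R.T@t, R.T@np.array([a,b,1])
def at(cam,u,v,z,pz=None):
    o,d=ray(cam,u,v,pz); return o+d*(z-o[2])/d[2]
def proj(X,pz):
    m=camera_model("wrist"); K=np.array(m["K"]);M=np.array(m["mount"]);P,R=pz
    c=M[:3,:3].T@(R.T@(np.array(X)-P)-M[:3,3]); th=np.arctan2(np.hypot(c[0],c[1]),c[2]); n=np.hypot(c[0],c[1])
    return K[0,0]*th*c[0]/n+K[0,2],K[1,1]*th*c[1]/n+K[1,2]
E
python3 - <<'E'
from h import *
for n,u,v,z in [("top",299,188,45),("right",362,222,45),("bot",305,289,45),("left",236,249,45),("hinge",298,134,14),("tipR",350,158,14),("tipL",332,166,14),("knob",262,250,70)]: print(n,at("scene",u,v,z).round())
m=camera_model("wrist");print(np.array(m["K"]).round(1),np.array(m["mount"]).round(2))
to([590,-140,280],180); to([590,-140,280],90)
E
```

```text
top [514. 109.  45.]
right [738. 114.  45.]
bot [ 751. -174.   45.]
left [ 531. -191.   45.]
hinge [321. 357.  14.]
tipR [537. 367.  14.]
tipL [514. 292.  14.]
knob [ 600. -164.   70.]
[[325.2   0.  274.1]
 [  0.  325.2 211.4]
 [  0.    0.    1. ]] [[   0.     -0.97   -0.25   69.83]
 [   1.      0.      0.     -0.94]
 [  -0.     -0.25    0.97 -160.24]
 [   0.      0.      0.      1.  ]]
at [156.  553.4 225. ] shift [-605.9 -549.6  -55.1] turn [  0.    0.  -15.7] shift in target frame [-434.  -693.4  -55. ]
at [156.  553.4 225. ] shift [-605.9 -549.6  -55.1] turn [ 0.  -0.  74.3] shift in target frame [-693.4  434.   -55. ]
```

```bash
python3 -m crank '-1 0 0 -27 0 0 -7.85; -1 0 0 -28 0 0 -7.85; -1 -31 -49.5 0 0 0 0; -1 -31 -49.5 0 0 0 0; -1 -31 -49.5 0 0 0 0; -1 -31 -49.5 0 0 0 0; -1 -31 -49.5 0 0 0 0; -1 -31 -49.5 0 0 0 0; -1 -31 -49.5 0 0 0 0; -1 -31 -49.5 0 0 0 0' && python3 -m crank '-1 -31 -49.5 0 0 0 0; -1 -31 -49.5 0 0 0 0; -1 -31 -49.5 0 0 0 0; -1 -31 -49.5 0 0 0 0; -1 -31 -49.5 0 0 0 0; -1 -31 -49.5 0 0 0 0; -1 0 0 0 0 0 0; -1 0 0 0 0 0 0'
python3 - <<'E'
from h import *
pz=pose();print(pz[0])
im=grab_frame("wrist");cv2.imwrite("pics/w1.png",im)
for n in ("knob","off_mark","roll","arepa_center"):
    for d in models.search_frame(n,"wrist")[:3]: print(n,np.round(d["point"],1),round(d["p"],2),np.round(proj(d["point"],pz)))
E
```

```text
time_s: 1.8
ee_pos: [404.5, 155.5, 280.3]
ee_rot: [180.0, 0.1, 180.0]
force: [0.2, 0.6, 0.4]
gripper_width: 91.3
gripper_force: 0.0
time_s: 2.8
ee_pos: [589.1, -139.6, 279.6]
ee_rot: [179.9, -0.1, 179.9]
force: [-0.4, 0.1, 0.6]
gripper_width: 91.3
gripper_force: 0.0
[ 589.06817909 -139.5765209   279.59540875]
knob [ 596.2 -146.3   55.6] 0.82 [269. 194.]
off_mark [584.9 -62.9  46. ] 0.85 [336. 183.]
off_mark [451.  329.5  16.2] 0.44 [550. 110.]
roll [604.9 178.5  19.4] 0.76 [482. 197.]
roll [608.8  13.1  80.3] 0.58 [402. 209.]
```

View pics/w1.png

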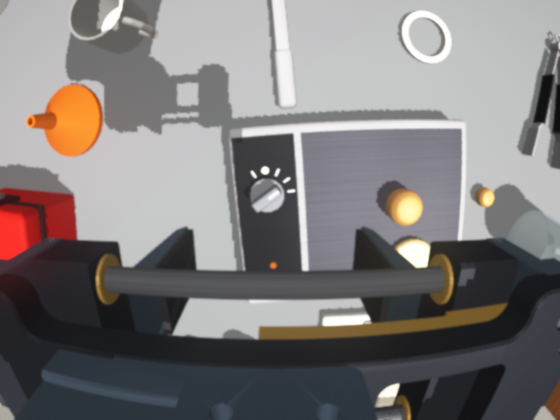

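Run:
```python
from h import *
im=cv2.imread("pics/w1.png")[155:230,225:310]
cv2.imwrite("pics/c1.png",cv2.resize(im,None,fx=7,fy=7,interpolation=cv2.INTER_CUBIC))
pz=pose()
for u,v,z in [(269,192,79),(265,170,45),(232,130,45),(466,122,45),(245,298,45),(405,205,83)]: print(u,v,at("wrist",u,v,z,pz).round(1))
```

```text
269 192 [ 590.  -145.4   79. ]
265 170 [ 569.2 -150.8   45. ]
232 130 [ 519.8 -190.7   45. ]
466 122 [495.9 120.9  45. ]
245 298 [ 745.9 -179.9   45. ]
405 205 [603.6  16.9  83. ]
```

View pics/c1.png

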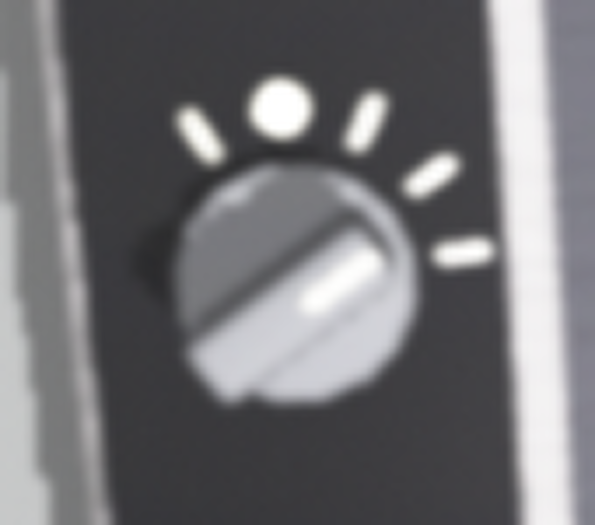

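Run:
```python
from h import *
pz=pose()
ax=at("wrist",225+297/7,155+285/7,53,pz);dot=at("wrist",265.1,170.6,45,pz)
print(ax,dot,np.linalg.norm((ax-dot)[:2]),np.degrees(np.arctan2(*(dot-ax)[[1,0]])))
a=at("wrist",225+310/7,155+300/7,79,pz);b=at("wrist",225+375/7,155+258/7,79,pz)
print(a,b,np.degrees(np.arctan2(*(b-a)[[1,0]])))
to([ax[0],ax[1],110],126)
```

```text
[ 599.76682508 -147.72564547   53.        ] [ 569.98519962 -150.65055294   45.        ] 29.924911009262452 -174.39086580725996
[ 596.83376097 -145.09404364   79.        ] [ 589.86581383 -134.56080176   79.        ] 123.48542160543849
at [ 589.1 -138.8  280.5] shift [-10.5  -9.  170.5] turn [ 0.  0. 54.] shift in target frame [-13.5   3.4 170.5]
```

```bash
python3 -m crank '-0.3 0 0 24 0 0 10.6; -0.3 0 0 24 0 0 10.6; -0.3 0 0 24 0 0 10.6; -0.3 0 0 24 0 0 10.6; -0.3 0 0 24 0 0 10.6; -0.3 -13.5 3.4 50 0 0 0; -0.3 0 0 0 0 0 0; -0.3 0 0 0 0 0 0'
python3 - <<'E'
from h import *
pz=pose();print(env.state()['gripper_width'])
to([599.8,-147.7,68],127)
cv2.imwrite("pics/w2.png",grab_frame("wrist"))
for X in ([599.8,-147.7,79],[599.8,-147.7,53]): print(proj(X,pz))
E
```

```text
time_s: 4.05
ee_pos: [600.9, -148.3, 111.5]
ee_rot: [179.9, 0.1, 127.0]
force: [0.9, -0.5, 0.2]
gripper_width: 59.2
gripper_force: 0.0
59.16155104508734
at [ 600.9 -148.3  111.5] shift [ 1.2 -0.6 43.5] turn [ 0.1  0.1 -0. ] shift in target frame [ 1.1 -0.5 43.5]
(np.float64(273.79139106465533), np.float64(239.78044180028868))
(np.float64(273.76980994254484), np.float64(227.42642192835717))
```

View pics/w2.png

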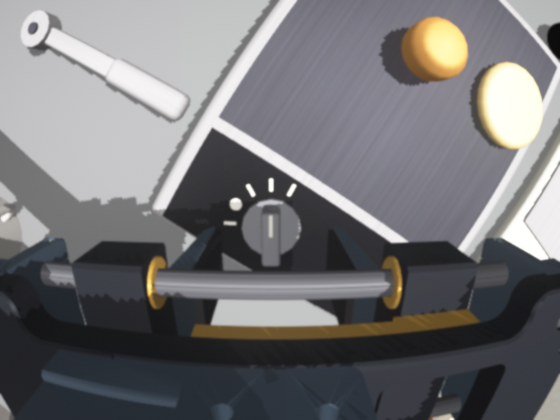

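```bash
python3 -m crank '-0.3 1 -1.5 22 0 0 0; -0.3 0 0 21.5 0 0 0; 0.7 0 0 0 0 0 0; 1 0 0 0 0 0 0; 1 0 0 0 0 0 0; 1 0 0 0 0 0 0; 1 0 0 0 0 0 0' 20
```

```text
time_s: 4.97
ee_pos: [598.6, -148.8, 66.8]
ee_rot: [180.0, 0.0, 127.0]
force: [-1.5, -1.8, 1.2]
gripper_width: 12.1
gripper_force: 3.0
```

```bash
python3 -m crank '1 0 0 0 0 0 0; 1 0 0 0 0 0 -9.6; 1 0 0 0 0 0 -9.6; 1 0 0 0 0 0 -9.6; 1 0 0 0 0 0 -9.6; 1 0 0 0 0 0 -9.6; 1 0 0 0 0 0 -9.6; 1 0 0 0 0 0 0' && python3 -m crank '-0.3 0 0 0 0 0 0; -0.3 0 0 0 0 0 0; -0.3 0 0 0 0 0 0; -0.3 0 0 0 0 0 0; -0.3 0 0 -40 0 0 0; -1 0 0 -50 0 0 0;-1 0 0 -50 0 0 0;-1 0 0 0 0 0 0'
python3 - <<'E'
from h import *
im=grab_frame("wrist");cv2.imwrite("pics/w3.png",im)
pz=pose();u,v=map(int,proj([600,-148,60],pz))
cv2.imwrite("pics/c3.png",cv2.resize(im[v-50:v+40,u-55:u+55],None,fx=5,fy=5,interpolation=cv2.INTER_CUBIC))
E
```

```text
time_s: 5.98
ee_pos: [598.7, -148.5, 66.8]
ee_rot: [180.0, 0.0, -175.6]
force: [-1.1, 1.5, 3.1]
gripper_width: 11.7
gripper_force: 20.0
time_s: 6.98
ee_pos: [600.9, -149.4, 211.3]
ee_rot: [-179.8, 0.5, -175.5]
force: [0.7, -1.1, -0.8]
gripper_width: 85.9
gripper_force: 0.0
```

View pics/c3.png

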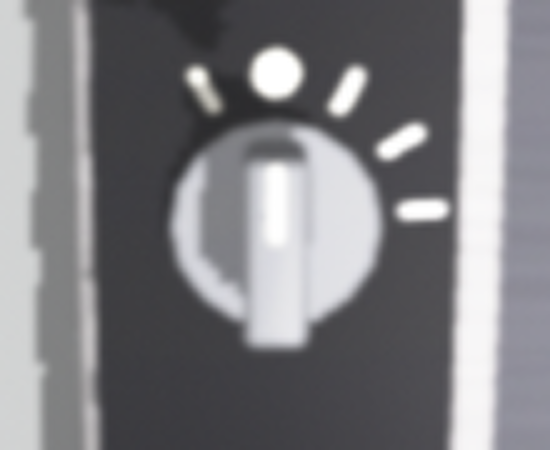

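Run:
```python
from h import *
pz=pose()
for n,c in (("roll","wrist"),("roll_center","wrist"),("arepa_center","wrist"),("jar","scene"),("jar","side")):
    if c!="wrist": grab_frame(c)
    for d in models.search_frame(n,c)[:3]: print(n,np.round(d["point"],1),round(d["p"],2),np.round(proj(d["point"],pz)) if c=="wrist" else "")
im=cv2.imread("pics/w3.png");h=cv2.cvtColor(im,cv2.COLOR_BGR2HSV)
m=cv2.inRange(h,(8,120,80),(22,255,255));n,l,st,ce=cv2.connectedComponentsWithStats(m)
for i in range(1,n):
    if st[i,4]>60: print(st[i],ce[i].round(1),at("wrist",*ce[i],70,pz).round(1))
to([490,330,290],180)
```

```text
roll [607.9  13.3  79.9] 0.72 [434. 227.]
roll [603.8 178.9  16.8] 0.7 [512. 218.]
roll [ 597.9 -145.7   58.3] 0.49 [279. 200.]
roll_center [603.7  14.8  77.6] 0.87 [435. 223.]
roll_center [604.3 180.2  18.6] 0.57 [513. 218.]
roll_center [379.3  78.6  11.2] 0.29 [471.  37.]
jar [709.7 286.  112.5] 0.69 
jar [ 389.8 -130.4   18.3] 0.24 
jar [665.7 359.  125.8] 0.72 
[   0   50   90   82 4628] [53.  90.5] [ 492.8 -395.4   70. ]
[414 201  40  42 747] [428.3 218.7] [602.  10.  70.]
[505 207  18  21 189] [511.3 215.4] [589.8 126.6  70. ]
[102 255  23  50 582] [111.  279.7] [ 700.8 -325.9   70. ]
[423 254  24  51 630] [436.8 278.9] [670.4  38.5  70. ]
[ 249  304  256   36 3244] [383.2 325.6] [731.8 -14.1  70. ]
[536 383  24  37 463] [551.3 406.9] [984.6 466.2  70. ]
[390 397  15  23 166] [398.6 406.7] [879.1  49.8  70. ]
at [ 598.  -148.6  205. ] shift [ 69.9 485.8 -84.3] turn [ 0.  -0.1  4.5] shift in target frame [108.  478.6 -85. ]
```

View pics/w3.png

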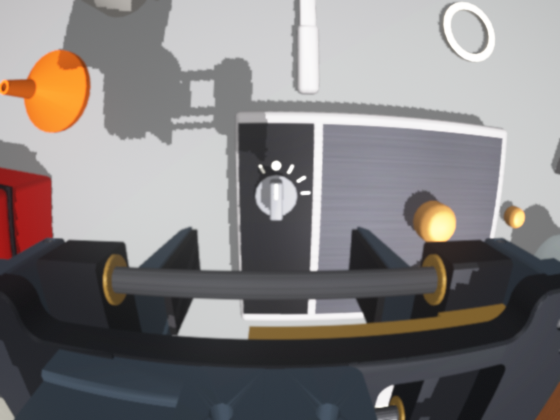

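```bash
python3 -m crank '-1 0 0 -45 0 0 4.5; -1 12 59.8 -5 0 0 0; -1 13.5 59.8 -5 0 0 0; -1 13.5 59.8 -5 0 0 0; -1 13.5 59.8 -5 0 0 0; -1 13.5 59.8 -5 0 0 0; -1 13.5 59.8 -5 0 0 0; -1 13.5 59.8 -5 0 0 0; -1 13.5 59.8 -5 0 0 0; -1 0 0 0 0 0 0' && python3 -m crank '-1 0 0 0 0 0 0'
python3 - <<'E'
from h import *
pz=pose();print(pz[0])
im=grab_frame("wrist");cv2.imwrite("pics/w4.png",im)
for n in ("tongs","tongs_grip","tongs_tips"):
    for d in models.search_frame(n,"wrist")[:3]: print(n,np.round(d["point"],1),round(d["p"],2),np.round(proj(d["point"],pz)))
E
```

```text
time_s: 8.62
ee_pos: [490.3, 333.3, 290.7]
ee_rot: [180.0, -0.1, -179.6]
force: [0.3, -0.9, 0.2]
gripper_width: 91.1
gripper_force: 0.0
time_s: 8.75
ee_pos: [491.4, 329.1, 290.7]
ee_rot: [-179.9, -0.0, -179.9]
force: [-0.2, -0.6, 1.0]
gripper_width: 91.3
gripper_force: 0.0
[491.44304606 329.13262612 290.7493766 ]
tongs [415.7 357.5  25.7] 0.68 [297. 125.]
tongs_tips [417.3 360.   30.1] 0.73 [299. 126.]
```

View pics/w4.png

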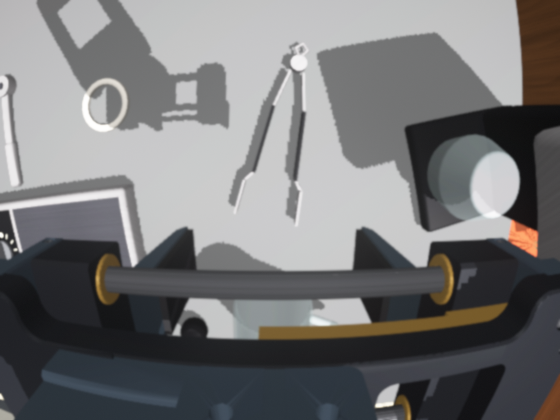

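Run:
```python
from h import *
pz=pose();print(pz[0])
A=lambda u,v:at("wrist",u,v,26,pz)[:2]
L1,L2,R1,R2=A(273,108),A(255,172),A(303,112),A(297,180)
H=A(298,62);Lt,Rt=A(236,212),A(296,222)
g=(L1+L2+R1+R2)/4;t=(Lt+Rt)/2
print(L1,L2,R1,R2,H,Lt,Rt,"grip",g,"tipend",t)
f=lambda a,b:(np.degrees(np.arctan2(*(b-a)[::-1])),np.linalg.norm(b-a))
print(f(H,g),f(g,t),f(H,t),f(Lt,Rt),f((L1+L2)/2,(R1+R2)/2))
th=f(H,t)[0]
to([*g,100],180+th); print(th)
```

```text
[492.01520218 328.10992647 291.41549359]
[394.25805836 325.82710031] [478.32214703 302.00477846] [399.19972357 364.63257537] [489.04284834 357.53255121] [332.48433349 358.1900185 ] [532.81073707 275.38252243] [546.98067909 357.06319418] grip [440.20569432 337.49925134] tipend [539.89570808 316.22285831]
(np.float64(-10.872765498150157), np.float64(109.69047098892834)) (np.float64(-12.047627036998886), np.float64(101.93519384178879)) (np.float64(-11.438668406846489), np.float64(211.6145572619125)) (np.float64(80.15829221033268), np.float64(82.90065979764454)) (np.float64(80.57304536958192), np.float64(47.81231893002352))
at [492.  328.1 291.4] shift [ 51.8   9.4 191.4] turn [-0.  -0.  11.4] shift in target frame [ 52.6  -1.1 191.4]
-11.438668406846489
```

```bash
python3 -m crank '-1 0 0 20 0 0 5.5; -1 0 0 20 0 0 5.5; -1 26 -0.5 50 0 0 0; -1 26 -0.5 50 0 0 0; -1 0 0 51 0 0 0; -1 0 0 0 0 0 0; -1 0 0 0 0 0 0'
python3 - <<'E'
from h import *
pz=pose(); to([440.2,337.5,15],169)
cv2.imwrite("pics/w5.png",grab_frame("wrist"))
E
```

```text
time_s: 9.82
ee_pos: [442.0, 338.8, 102.3]
ee_rot: [179.9, 0.1, 169.0]
force: [0.2, -0.1, -0.1]
gripper_width: 91.0
gripper_force: 0.0
at [442.  338.8 102.3] shift [ 1.7 -1.8 87.3] turn [ 0.1  0.1 -0. ] shift in target frame [ 1.5 -1.6 87.3]
```

View pics/w5.png

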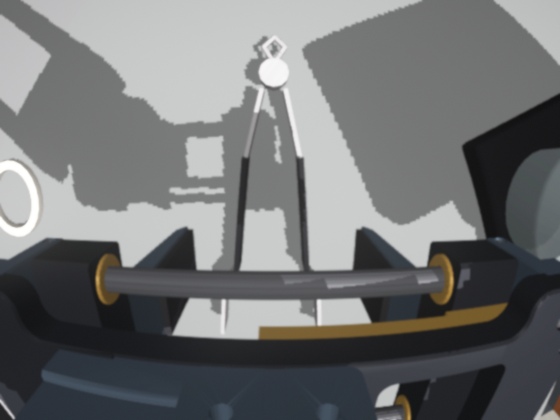

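```bash
python3 -m crank '-1 1 0 50 0 0 0; -1 0 0 30 0 0 0; -1 0 0 6 0 0 0; -1 0 0 0 0 0 0; -0.1 0 0 0 0 0 0; -0.03 0 0 0 0 0 0; -0.03 0 0 0 0 0 0; -0.03 0 0 0 0 0 0; -0.03 0 0 0 0 0 0' 30
```

```text
time_s: 11.0
ee_pos: [439.5, 338.6, 14.7]
ee_rot: [180.0, 0.0, 169.1]
force: [-0.0, -1.3, 2.9]
gripper_width: 47.5
gripper_force: 9.7
```

```bash
python3 -m crank '-0.03 0 0 -15 0 0 0; -0.03 0 0 -30 0 0 0; -0.03 0 0 -45 0 0 0; -0.03 0 0 -50 0 0 0; -0.03 0 0 0 0 0 0;-0.03 0 0 0 0 0 0' 30
python3 - <<'E'
from h import *
to([523.5,30.3,155],169)
E
```

```text
time_s: 11.75
ee_pos: [438.8, 338.3, 154.4]
ee_rot: [-180.0, -0.0, 169.1]
force: [-0.9, -0.0, -0.3]
gripper_width: 47.0
gripper_force: 8.6
at [438.8 338.3 154.4] shift [-141.6 -286.4   -0.6] turn [-0.  -0.   0.1] shift in target frame [-141.9 -286.2   -0.6]
```

```bash
python3 -m crank '-0.03 -9.7 -19.5 0 0 0 0; -0.03 -18.9 -38.1 0 0 0 0; -0.03 -18.9 -38.1 0 0 0 0; -0.03 -18.9 -38.1 0 0 0 0; -0.03 -18.9 -38.1 0 0 0 0; -0.03 -18.9 -38.1 0 0 0 0; -0.03 -18.9 -38.1 0 0 0 0; -0.03 -18.9 -38.1 0 0 0 0; -0.03 0 0 0 0 0 0;-0.03 0 0 0 0 0 0' 30; python3 -m crank '-0.03 0 0 20 0 0 0; -0.03 0 0 25 0 0 0; -0.03 0 0 0 0 0 0;-0.03 0 0 0 0 0 0'
python3 - <<'E'
from h import *
to([523.5,30.3,67],169)
a=grab_frame("side");b=grab_frame("scene")
print([(np.round(d["point"]),round(d["p"],2)) for d in models.search_frame("tongs_tips","side")[:2]])
z=lambda i,x,y:cv2.resize(i[y:y+130,x:x+130],(400,400),interpolation=cv2.INTER_CUBIC)
cv2.imwrite("pics/m6.png",np.hstack([z(a,190,170),z(b,240,140)]))
E
```

```text
time_s: 13.0
ee_pos: [523.4, 30.2, 153.4]
ee_rot: [-180.0, -0.2, 169.0]
force: [0.4, -0.8, -1.2]
gripper_width: 47.0
gripper_force: 8.6
time_s: 13.5
ee_pos: [524.7, 31.3, 110.0]
ee_rot: [180.0, 0.0, 169.1]
force: [0.7, 0.2, -1.0]
gripper_width: 46.9
gripper_force: 8.6
at [524.7  31.3 110. ] shift [ 1.  -1.2 43. ] turn [0.  0.  0.1] shift in target frame [ 1.  -1.2 43. ]
[(array([483.,  51., 112.]), 0.79), (array([ 379., -124.,   18.]), 0.44)]
```

View pics/m6.png

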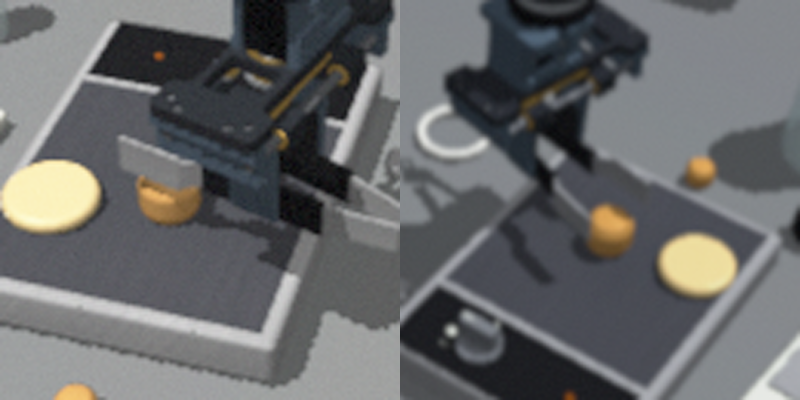

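Run:
```python
from h import *
def pr(c,X):
    m=camera_model(c);K,R,t=map(np.array,(m["K"],m["R"],m["t"]));p=K@(R@X+t.ravel());return p[:2]/p[2]
P,_=pose();a=np.radians(-11);x=np.array([np.cos(a),np.sin(a),0]);y=np.array([-x[1],x[0],0])
c=P+83*x-[0,0,.7]
for cam,(ox,oy,add) in {"side":(190,170,0),"scene":(240,140,400)}.items():
    f=lambda X:((pr(cam,X)-[ox,oy])*400/130+[add,0]).round()
    for s in (1,-1):
        print(cam,s,[f(c+s*34*y+e*23*x+np.array([0,0,h])) for e in(-1,1) for h in (-14,14)])
    print("roll bottom/top",f(np.array([605,14.5,45])),f(np.array([605,14.5,83])))
```

```text
side 1 [array([174., 191.]), array([172., 160.]), array([119., 168.]), array([116., 137.])]
side -1 [array([228., 137.]), array([227., 106.]), array([175., 115.]), array([173.,  85.])]
roll bottom/top [179. 205.] [177. 165.]
scene 1 [array([613., 176.]), array([615., 155.]), array([647., 204.]), array([650., 182.])]
scene -1 [array([557., 209.]), array([558., 187.]), array([591., 238.]), array([593., 217.])]
roll bottom/top [597. 244.] [599. 216.]
```

Run:
```python
from h import *
L=[]
for c,(u,v) in {"scene":(308,214),"side":(245,231)}.items():
    im=cv2.imread(f"pics/{c}0.png");m=cv2.inRange(cv2.cvtColor(im,cv2.COLOR_BGR2HSV),(8,100,60),(20,255,255))
    n,l,st,ce=cv2.connectedComponentsWithStats(m);i=l[v,u];x,y,w,h,_=st[i]
    print(c,i,st[i],ce[i]);L.append(ray(c,x+w/2-.5,y+h/2-.5)); print(at(c,x+w/2-.5,y+h/2-.5,64))
(o1,d1),(o2,d2)=L
s=np.linalg.lstsq(np.c_[d1,-d2],o2-o1,rcond=None)[0];print(o1+s[0]*d1,o2+s[1]*d2)
```

```text
scene 17 [300 206  16  17 216] [307.64351852 214.25462963]
[609.6192625   22.99540391  64.        ]
side 5 [235 221  20  22 362] [244.52762431 231.6878453 ]
[610.40334778  21.13093479  64.        ]
[610.11789427  22.21857038  64.9678839 ] [609.92175327  22.10891034  64.98091701]
```

```bash
python3 -m crank '-0.03 -3.5 8.3 0 0 0 0; -0.03 0 0 0 0 0 0; -0.03 0 0 12 0 0 0; -0.03 0 0 12 0 0 0; -0.03 0 0 12 0 0 0; -0.03 0 0 6 0 0 0; -0.03 0 0 0 0 0 0; -0.03 0 0 0 0 0 0' 30
```

```text
time_s: 14.65
ee_pos: [529.8, 38.2, 67.7]
ee_rot: [180.0, 0.0, 169.1]
force: [1.1, -0.3, -0.7]
gripper_width: 47.3
gripper_force: 8.6
```

No contact. Close on the roll (expected to stop near 34 mm).

```bash
python3 -m crank '0.1 0 0 0 0 0 0; 0.2 0 0 0 0 0 0; 0.3 0 0 0 0 0 0; 0.4 0 0 0 0 0 0; 0.4 0 0 0 0 0 0; 0.4 0 0 0 0 0 0; 0.4 0 0 0 0 0 0' 30
```

```text
time_s: 15.52
ee_pos: [529.6, 38.2, 67.6]
ee_rot: [180.0, 0.0, 169.1]
force: [0.2, 0.0, 1.4]
gripper_width: 33.2
gripper_force: 29.9
```

```bash
python3 -m crank '0.4 0 0 -5 0 0 0; 0.4 0 0 -12 0 0 0; 0.4 0 0 -18 0 0 0; 0.4 0 0 -20 0 0 0; 0.4 0 0 -20 0 0 0; 0.4 0 0 -16 0 0 0; 0.4 0 0 -8 0 0 0; 0.4 0 0 -3 0 0 0; 0.4 0 0 0 0 0 0; 0.4 0 0 0 0 0 0' 30; python3 -m crank '0.4 0 0 0 0 0 0; 0.4 0 0 0 0 0 0; 0.4 0 0 0 0 0 0; 0.4 0 0 0 0 0 0';python3 - <<'E'
from h import *
L=[]
for c in ("scene","side"):
    im=grab_frame(c);cv2.imwrite(f"pics/{c}7.png",im)
    m=cv2.inRange(cv2.cvtColor(im,cv2.COLOR_BGR2HSV),(8,100,60),(20,255,255))
    n,l,st,ce=cv2.connectedComponentsWithStats(m)
    for i in range(1,n):
        if 40<st[i,4]<500: print(c,st[i],ce[i].round())
    print([(np.round(d["point"]),round(d["p"],2)) for d in models.search_frame("roll",c)[:3]],[(np.round(d["point"]),round(d["p"],2)) for d in models.search_frame("arepa_center",c)[:1]])
E
```

```text
time_s: 16.77
ee_pos: [529.0, 38.1, 168.8]
ee_rot: [-180.0, -0.1, 169.1]
force: [-1.1, 0.4, -0.0]
gripper_width: 33.1
gripper_force: 29.9
time_s: 17.27
ee_pos: [529.4, 38.1, 169.4]
ee_rot: [180.0, -0.0, 169.1]
force: [0.5, 0.4, -1.0]
gripper_width: 32.7
gripper_force: 29.9
scene [553  17   7  16  41] [557.  25.]
scene [548  30  12  24  88] [555.  42.]
scene [485  95  21  38 174] [494. 113.]
scene [490  96  28  40 284] [505. 114.]
scene [286 144  21  12  48] [296. 150.]
scene [303 180  16  17 169] [311. 187.]
scene [333 192  10   9  66] [337. 196.]
scene [424 225  39  63 493] [440. 263.]
scene [323 341  20  19 218] [331. 351.]
[(array([737., 187.,  32.]), 0.67), (array([613., 177.,  17.]), 0.65), (array([624.,  17., 181.]), 0.53)] [(array([696.,  43.,  61.]), 0.87)]
side [187 148  15  21 243] [195. 158.]
side [274 168  18  16  44] [282. 175.]
side [207 295  15  16 180] [214. 302.]
[(array([721., 204.,  29.]), 0.84), (array([601., 190.,  21.]), 0.45)] [(array([685.,  60.,  63.]), 0.78)]
```

```bash
python3 -c "
from workcell import env
print(env.job_done())"
```

```text
the job is handed in; nothing more can be done
None
```

I turned the knob to off, then picked up the tongs, closed them on the roll and lifted it about 10 cm above the tray. I handed the job in with it still held there. The scene camera showed the roll up in the tongs and the arepa in place; I didn't re-measure the bystanders, and the hand-in returned no verdict.

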